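Slide two porcelain plates out over the edge of a board, to their lines

ROBOT

A 6-joint arm with a two-finger parallel gripper is mounted at the origin on a cart in front of the work surface, level with it; the furniture and walls round the work are solid. World frame = base frame: x ahead of the robot, y to its left, z up, the work surface at z = 0. Lengths are in m, angles in degrees, forces in N, time in s.
With the tool pointing down it reaches from about 0.35 to 0.875 m from the base axis. Payload 4.2 kg.
Tool frame: the origin (TCP) lies on the centre line of the jaws, within the pads' length; the fingertips stand 25 mm ahead of it and the grasp point (between the pads) lies 6 mm ahead of it; z points along the fingers, y is the line along which they close (so a half turn about z gives the same grasp; the last joint's range is limited). The gripper opens to 87 mm and grips with 3 to 60 N. Pads are 19 mm wide; open, the fingers measure 117 mm over their backs; the gripper's body (75 mm by 190 mm) begins 51 mm behind the grasp point.
Start: joints at [14.817, 22.042, 0.453, 0, -68.411, -14.817], TCP at [0.625, 0, 0.213] pointing down, gripper open.
Joint ranges: [-179.83, 179.83], [-69.29, 118.12], [-61.27, 80.66], [-181.25, 117.63], [-171.15, -9.14], [-177.46, 177.46]. Speed limits (degrees/s): [159.86, 159.86, 180, 180, 180, 180].

INTERFACE

Orientations are given as a 3x3 rotation matrix whose columns are the frame's x, y, z axes.
In Python, from station import r gives the robot as it stands.
- The arm moves only by the tool move_arm, never from a script. Its argument "series" is a list of rows, each an object with "grip": the opening, from 0 (shut) to 1 (fully open); "xyz": the shift along the tool's x, y, z in mm, a list of three; "angular": the turn, a rotation vector about the tool's x, y, z in rad, a list of three. A call has 1 to 10 rows; each row is the pose to reach, as a shift and turn from the pose commanded when the call began, along the tool's axes at that moment; what a row does not reach only later rows make up. A row lasts 1/10 s, in which the tool goes at most 50 mm and 8.59 degrees, less where a joint would pass 70% of its speed; a pose out of reach is approached as far as the arm can. A call with a gripper value outside its range is refused whole. The fingers move at their own pace and stop on an object; the grip force is fixed at half the most. Time passes only in rows, so rows that repeat a pose let the fingers close. It gives the time, the measured TCP pose, the force, the opening and the grip force at its end, in the units of the state.
- r.sense(): the state, without advancing time (a new reading comes with each control period).
- r.capture(name): name is "scene" or "side" or "wrist"; returns a dict with "img" (384x512x3 uint8, red, green, blue), "camera_matrix" (3x3 intrinsics, pixels), "rvec" (rotation vector, rad) and "tvec" (3), from world to camera coordinates, as OpenCV has them; the wrist camera has in their place "hand_eye" (4x4, takes a point from camera to tool coordinates, whose origin is the TCP and whose axes are the flange's). Camera axes: x right, y down, z forward; pixel columns grow to the right and rows downward; lengths in m; the calibration is good to about 2 mm. A picture is of the moment at which its call begins: read the wrist's pose just before it. There is no depth.
- r.finish_job(): hands the job in; it is judged then, once.
The state is a dict: "time_s": time; "joints": joint angles; "joint_velocities": joint speeds; "effort": joint torques, N m; "tcp_pos": TCP position; "ee_rot": TCP orientation; "wrist_force": force on the tool from outside, world axes, zero at the start; "moment": the same for the moment, N m; "gripper_width": opening from 0.0 (shut) to 1.0 (fully open); "gripper_force": force on a finger pad.
Only numpy, scipy, OpenCV 4.12 (cv2) and the standard library are available. Lean on these libraries where they do the work, as an engineer would, in place of code of your own. Each camera call takes 0.05 s, during which the arm holds its last target. There are 200 camera calls.

TASK

Two white porcelain plates lie on the low wooden board. With the fingertips, push each of them along the board toward the board's long edge nearest the robot, until the dark line across the plate lies right over that edge and the plate is square to it, so that the end beyond the line hangs free for the next person to take hold of. Only slide the plates, do not lift them or let them drop, and leave the crucible, the weighing bottle and the beaker where they stand.

Things in the scene. Friction and masses are not known exactly. Their poses are not given: they have to be found in the camera images.
- board: Fixed hardwood board on four rubber feet, 190 mm (its x) by 320 mm (its y), top surface 40 mm above the bench; origin at bench level under its centre. Its x axis points away from the robot, more or less; its position and yaw vary. The edge in question is the long one at its -x side.
- board_edge (a point): Middle of the board's top edge nearest the robot, 40 mm above the bench; axes as the board's (x points inward over the board, y along the edge).
- spot_plate: Loose white porcelain spot plate with six shallow round wells, 96 mm (its x) by 70 mm (its y) by 8 mm thick, about 0.13 kg, lying flat on the board; origin at the centre of its underside. Its -x end faces the robot's side, turned up to 0.25 rad from the board. The wells are only marked; its top is flat. It may lie on the left or the right half of the board.
- spot_plate_line (a point): Middle of the dark line across the spot plate, at underside height; the line runs along the plate's y, 30 mm from its -x end (18 mm from its centre).
- streak_plate: Loose plain white porcelain streak plate, 96 mm (its x) by 50 mm (its y) by 8 mm thick, about 0.1 kg, lying flat on the other half of the board; origin at the centre of its underside. Its -x end faces the robot's side, turned up to 0.25 rad from the board.
- streak_plate_line (a point): Middle of the dark line across the streak plate, at underside height; the line runs along the plate's y, 20 mm from its -x end (28 mm from its centre).
- crucible: Bystander: small porcelain crucible, 41 mm across, 32 mm high, standing on the board between the two plates, near the robot-side edge; origin at the centre of its underside.
- weighing_bottle: Bystander: glass weighing bottle, 36 mm across, 52 mm high, on the bench to the left of the board; origin at the centre of its underside.
- beaker: Bystander: glass beaker, 59 mm across, 71 mm high, on the bench to the right of the board; origin at the centre of its underside.
Things that resemble listed ones, but are neither listed nor needed, are in the scene too. Leave any purple or red look-alike of the streak_plate alone.

How it is judged (in metres and radians):
At the end, for the whole second after the job is handed in: Both plates lie flat and still on the board, each with the middle of its line within 5 mm of straight above the robot-side edge and turned less than 0.12 rad from square to it (x of spot_plate_line in the frame of board_edge between -0.005 and 0.005 m and angle between the x axis of each of spot_plate, streak_plate and the x axis of board, either way round below 0.12 rad and height (world z) of spot_plate between 0.037 and 0.043 m and angle between each of spot_plate, streak_plate's own z axis and vertical below 0.05 rad and linear speed of each of spot_plate, streak_plate below 0.01 m/s and x of streak_plate_line in the frame of board_edge between -0.005 and 0.005 m and height (world z) of streak_plate between 0.037 and 0.043 m); the robot touches nothing.
It fails at once if a plate is lifted off the board (height (world z) of any of spot_plate, streak_plate above 0.05 m).
It fails at once if a plate falls off the board or tips over its edge (height (world z) of any of spot_plate, streak_plate below 0.03 m or angle between any of spot_plate, streak_plate's own z axis and vertical above 0.25 rad).
It fails at once if the crucible is shifted by more than 15 mm (distance of crucible from where it was at the start of the episode above 0.015 m).
It fails at once if the glass weighing bottle is shifted by more than 15 mm (distance of weighing_bottle from where it was at the start of the episode above 0.015 m).
It fails at once if the beaker is shifted by more than 15 mm (distance of beaker from where it was at the start of the episode above 0.015 m).
It also fails if it takes over 51 s, if anything falls off the work surface, if the arm or the gripper's body presses on something with over 40 N, if the wrist force passes 120 N, or if a joint passes its speed limit or range.

## Working session

There is one attempt and no reset: what is moved stays moved. The work goes in short steps, Python scripts to look and compute and a tool call to move; the robot and the scene stay as the last step left them, time stands still between calls to the robot, and variables do not carry over. Pictures are saved under pics/ and viewed, at most 10 in all, crops included, and the job is handed in when it is done.

Besides the shell and the picture viewer there is one more tool, called after "Call:" as a command line: name --argument value ..., lists and objects as JSON in quotes. move_arm: Moves the arm, as the interface text tells. Its arguments: {"type":"object","properties":{"series":{"type":"array"}},"required":["series"]}

```bash
mkdir -p pics; ls
python3 - <<'E'
from station import r
import cv2, numpy as np
s=r.sense(); print(s['tcp_pos'],s['ee_rot'],s['time_s'],s['gripper_width'])
ims=[]
for n in("scene","side"):
    c=r.capture(n); np.savez(n+'0.npz',**c); cv2.imwrite(f'pics/{n}0.png',cv2.resize(c['img'][:,:,::-1],(768,576)))
    print(n,c['camera_matrix'].tolist(),c['rvec'],c['tvec'])
c=r.capture('wrist'); np.savez('wrist0.npz',**c);cv2.imwrite('pics/wrist0.png',c['img'][:,:,::-1]); print(c['hand_eye'].tolist(),c['camera_matrix'].tolist())
E
```

```text
pics
[6.24387396e-01 1.09172886e-05 2.11886202e-01] [[-1.66434703e-04 -9.99997728e-01 -2.12492638e-03]
 [-9.99999983e-01  1.66615079e-04 -8.47090541e-05]
 [ 8.50629064e-05  2.12491225e-03 -9.99997739e-01]] 0.0 0.9982692759559831
scene [[458.9180277240887, 0.0, 258.0901322151891], [0.0, 458.9180277240887, 183.79111812747115], [0.0, 0.0, 1.0]] [ 0.7911221  -2.3613844   1.32226279] [0.2746631  0.26886271 1.01525947]
side [[437.8794019854234, 0.0, 255.5404165114878], [0.0, 437.8794019854234, 190.82371186236003], [0.0, 0.0, 1.0]] [ 2.56038078 -0.47296805  0.13771198] [-0.51270466  0.03255852  1.61066582]
[[4.89342986322152e-06, -0.9630097533698152, -0.269466537608405, 0.0732924850811927], [0.999999148245431, -0.0003469888487920053, 0.0012582158601272288, -0.0003540837227986593], [-0.0013051760288198128, -0.26946631424604156, 0.9630089314238923, -0.17209272449426108], [0.0, 0.0, 0.0, 1.0]] [[295.3280451648271, 0.0, 258.42675479707174], [0.0, 295.3280451648271, 193.21270389953256], [0.0, 0.0, 1.0]]
```

View pics/scene0.png

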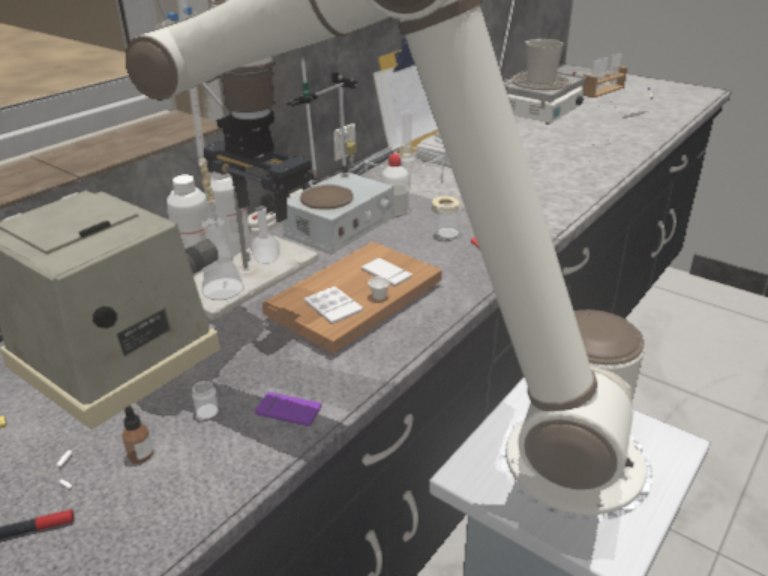

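View pics/side0.png

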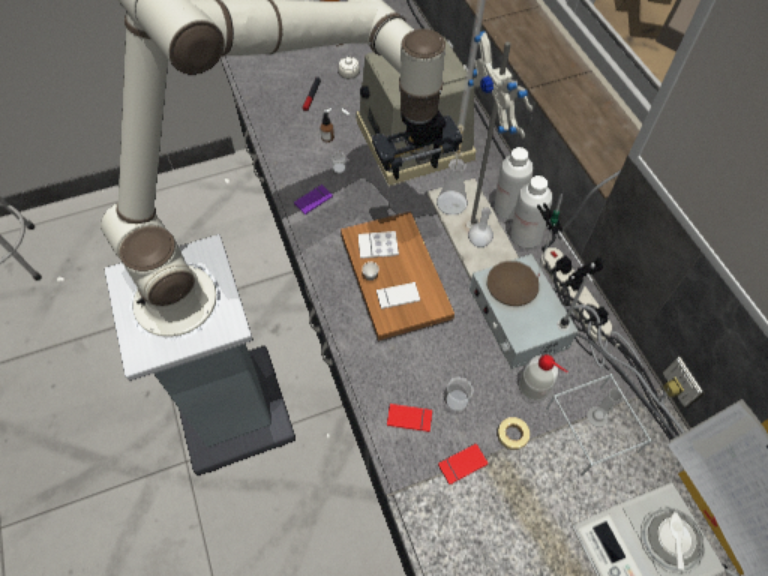

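View pics/wrist0.png

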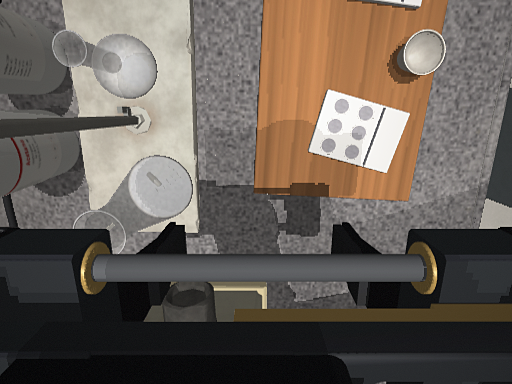

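Candidates for the plates, in side.png pixels: the white spot plate with wells (380,244) and the white plain streak plate (398,295), both on the board. The purple (313,200) and two red plates (410,418 and 463,463) lie on the bench and are only look-alikes. The crucible is at (370,270), the weighing bottle at (338,163) and the beaker at (458,395). The wrist view shows the spot plate at (360,130), with its line toward the robot (image right).

```bash
cat > h.py <<'E'
import cv2, numpy as np
def cast(c,uv,z,s=None):
    uv=np.array(uv,float).reshape(-1,2); K=c['camera_matrix']
    d=np.c_[(uv-[K[0,2],K[1,2]])/[K[0,0],K[1,1]],np.ones(len(uv))]
    if s is None:
        R=cv2.Rodrigues(c['rvec'])[0]; o=-R.T@np.ravel(c['tvec']); d=d@R
    else:
        H=c['hand_eye']; R=np.array(s['ee_rot']); o=np.array(s['tcp_pos'])+R@H[:3,3]; d=d@(R@H[:3,:3]).T
    return (o+d*((z-o[2])/d[:,2])[:,None])[:,:2]
E
python3 - <<'E'
from h import *
from station import r
c=dict(np.load('side0.npz')); k=512/768
for n,p,z in [('spot',(380,244),.048),('streak',(398,295),.048),('cruc',(370,275),.045),('bottle',(338,168),.01),('beaker',(457,402),.01),('c1',(341,229),.04),('c2',(411,214),.04),('c3',(452,317),.04),('c4',(379,336),.04)]:
    print(n,cast(c,np.array(p)*k,z).round(3))
w=dict(np.load('wrist0.npz')); s=r.sense()
for n,p,z in [('line',(379,138),.048),('l2',(399,150),.048),('cruc',(425,52),.072),('c1',(254,190),.04),('c4',(410,201),.04),('bottomrightedge',(447,0),.04)]: print(n,cast(w,p,z,s).round(4))
E
```

```text
spot [[ 0.519 -0.056]]
streak [[ 0.506 -0.209]]
cruc [[ 0.464 -0.131]]
bottle [[0.51  0.249]]
beaker [[ 0.536 -0.493]]
c1 [[0.444 0.028]]
c2 [[0.629 0.009]]
c3 [[ 0.604 -0.306]]
c4 [[ 0.426 -0.291]]
line [[ 0.4886 -0.0436]]
l2 [[ 0.4643 -0.0301]]
cruc [[ 0.4627 -0.1279]]
c1 [[0.6295 0.019 ]]
c4 [[0.4391 0.0331]]
bottomrightedge [[ 0.4309 -0.1824]]
```

Call:
move_arm --series '[{"grip": 0.35, "xyz": [140, 40, -20], "angular": [0, 0, 1.4]}, {"grip": 0.35, "xyz": [140, 40, -20], "angular": [0, 0, 1.4]}, {"grip": 0.35, "xyz": [140, 40, -20], "angular": [0, 0, 1.4]}, {"grip": 0.35, "xyz": [140, 40, -20], "angular": [0, 0, 1.4]}, {"grip": 0.35, "xyz": [140, 40, -20], "angular": [0, 0, 1.4]}, {"grip": 0.35, "xyz": [140, 40, -20], "angular": [0, 0, 1.4]}, {"grip": 0.35, "xyz": [140, 40, -20], "angular": [0, 0, 1.4]}, {"grip": 0.35, "xyz": [140, 40, -20], "angular": [0, 0, 1.4]}, {"grip": 0.35, "xyz": [140, 40, -20], "angular": [0, 0, 1.4]}, {"grip": 0.35, "xyz": [140, 40, -20], "angular": [0, 0, 1.4]}]'

```text
time_s: 1.15
tcp_pos: [0.5847, -0.1399, 0.2325]
ee_rot: [[-0.986, -0.166, -0.001], [-0.166, 0.986, 0.0], [0.001, 0.0, -1.0]]
wrist_force: [-0.5, 0.2, -0.4]
gripper_width: 0.352
gripper_force: 0.0
```

Call:
move_arm --series '[{"grip": 0.35, "xyz": [0, 0, 0], "angular": [0, 0, 0.1]}, {"grip": 0.35, "xyz": [0, 0, 0], "angular": [0, 0, 0.21]}, {"grip": 0.35, "xyz": [0, 0, 0], "angular": [0, 0, 0.21]}, {"grip": 0.35, "xyz": [0, 0, 0], "angular": [0, 0, 0.21]}, {"grip": 0.35, "xyz": [0, 0, 0], "angular": [0, 0, 0.21]}]'

```text
time_s: 1.65
tcp_pos: [0.5849, -0.1399, 0.2328]
ee_rot: [[-0.999, 0.038, -0.0], [0.038, 0.999, 0.0], [0.0, 0.0, -1.0]]
wrist_force: [0.3, -0.7, 0.1]
gripper_width: 0.35
gripper_force: 0.0
```

Run:
```python
from station import r
import cv2, numpy as np
s=r.sense(); c=r.capture('wrist'); np.savez('wrist1.npz',**c,tcp_pos=s['tcp_pos'],ee_rot=s['ee_rot'])
print(s['time_s'],s['tcp_pos'],np.array(s['ee_rot']).round(3).tolist(),s['joints'],s['gripper_width'])
cv2.imwrite('pics/wrist1.png',c['img'][:,:,::-1])
```

```text
1.65 [ 0.58487831 -0.13994444  0.23278434] [[-0.999, 0.038, -0.0], [0.038, 0.999, 0.0], [0.0, 0.0, -1.0]] [ 1.95017956e+00  1.90190169e+01 -1.20307546e+00 -6.35952703e-03
 -6.97974115e+01 -9.41097038e+01] 0.3504713556501255
```

View pics/wrist1.png

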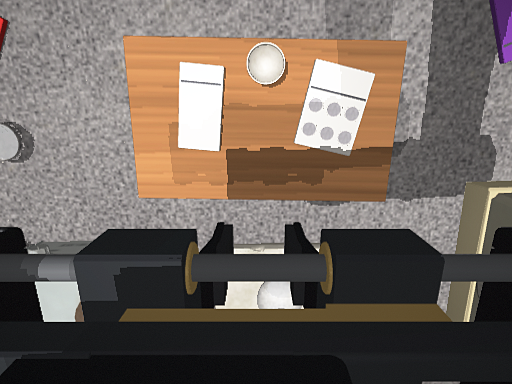

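The whole board is in view, with the robot side at the top. The near edge runs from (124,37) to (406,41). The streak plate is at (201,107) with its line at row 82, the spot plate is at (335,107) with its line at (338,95), and the crucible is at (266,64). Next I measure these.

```bash
cat > m.py <<'E'
from h import *
def measure(c,s,R0=None):
    hsv=cv2.cvtColor(c['img'],cv2.COLOR_RGB2HSV)
    wood=((hsv[...,1]>90)&(hsv[...,0]<25)).astype(np.uint8); wood[215:]=0
    pts=[]
    for u in range(140,395,5):
        v=np.where(wood[:,u])[0]
        if len(v): pts.append((u,v[0]-.5))
    e=cast(c,pts,.04,s); 
    for _ in range(3):
        a,b=np.polyfit(e[:,1],e[:,0],1); res=e[:,0]-a*e[:,1]-b; e=e[abs(res)<max(.002,1.5*res.std())]
    print('edge x=%.4f*y+%.4f sd %.4f n %d'%(a,b,res.std(),len(e)))
    ex=np.array([1,-a])/np.hypot(1,a); print('board yaw %.4f'%np.arctan2(ex[1],ex[0]))
    white=((hsv[...,1]<40)&(hsv[...,2]>60)).astype(np.uint8)
    # plates: non-wood contours inside the board, of plate size
    out={}
    m=cv2.morphologyEx(((hsv[...,1]<50)&(hsv[...,2]>170)).astype(np.uint8),cv2.MORPH_CLOSE,np.ones((7,7)))
    m[230:]=0
    for k in cv2.findContours(m,cv2.RETR_EXTERNAL,cv2.CHAIN_APPROX_NONE)[0]:
        if len(k)<60: continue
        w=cast(c,k.reshape(-1,2),.048,s)
        (cx,cy),wh,_=cv2.minAreaRect((w*1000).astype(np.float32)); box=cv2.boxPoints(((cx,cy),wh,_))
        L=max(wh);W=min(wh)
        if not(85<L<110 and 42<W<80): continue
        name='spot' if W>60 else 'streak'
        i=0 if np.hypot(*(box[1]-box[0]))>np.hypot(*(box[2]-box[1])) else 1
        d=box[i+1]-box[i]; d=d/np.hypot(*d); d*=np.sign(d[0]); ce=np.array([cx,cy])/1000
        dl=.018 if name=='spot' else .028
        ln=ce-d*dl; f=ce+d*.048
        dist=lambda p:(p[0]-a*p[1]-b)*ex[0]
        print(name,'size',np.round([L,W],1),'c',ce.round(4),'yaw %.3f rel %.3f'%(np.arctan2(d[1],d[0]),np.arctan2(d[1],d[0])-np.arctan2(ex[1],ex[0])),'line dist %.4f'%dist(ln),'far end',f.round(4),'far corners',[(f+t*np.array([-d[1],d[0]])*W/2000).round(4).tolist() for t in(1,-1)])
E
python3 - <<'E'
from m import *
c=dict(np.load('wrist1.npz')); measure(c,c)
# independent line check
for n,p in [('streakline',(202,82)),('spotline',(338,95))]: print(n,cast(c,p,.048,c))
E
```

```text
edge x=0.0540*y+0.4396 sd 0.0003 n 51
board yaw -0.0540
streak size [95.6 49.4] c [ 0.5054 -0.2047] yaw -0.129 rel -0.075 line dist 0.0487 far end [ 0.553  -0.2108] far corners [[0.5561, -0.1864], [0.5498, -0.2353]]
spot size [95.8 69.3] c [ 0.5125 -0.05  ] yaw -0.266 rel -0.212 line dist 0.0578 far end [ 0.5588 -0.0627] far corners [[0.5679, -0.0292], [0.5497, -0.0961]]
streakline [[ 0.47740548 -0.19957461]]
spotline [[ 0.49728249 -0.04478332]]
```

Call:
move_arm --series '[{"grip": 0.23, "xyz": [4, -35, 40], "angular": [0, 0, 0.016]}, {"grip": 0.23, "xyz": [4, -71, 80], "angular": [0, 0, 0.016]}, {"grip": 0.23, "xyz": [4, -71, 110], "angular": [0, 0, 0.016]}, {"grip": 0.23, "xyz": [4, -71, 135], "angular": [0, 0, 0.016]}, {"grip": 0.23, "xyz": [4, -71, 145], "angular": [0, 0, 0.016]}, {"grip": 0.23, "xyz": [4, -71, 154], "angular": [0, 0, 0.016]}, {"grip": 0.23, "xyz": [4, -71, 160], "angular": [0, 0, 0.016]}, {"grip": 0.23, "xyz": [4, -71, 163], "angular": [0, 0, 0.016]}, {"grip": 0.23, "xyz": [4, -71, 163], "angular": [0, 0, 0.016]}]'

```text
time_s: 2.6
tcp_pos: [0.5787, -0.2106, 0.0706]
ee_rot: [[-0.999, 0.055, 0.001], [0.055, 0.999, -0.0], [-0.001, -0.0, -1.0]]
wrist_force: [0.0, -1.5, -0.0]
gripper_width: 0.229
gripper_force: 0.0
```

```bash
cat > look.py <<'E'
import sys
from m import *
from station import r
s=r.sense(); c=r.capture('wrist'); cv2.imwrite(f'pics/{sys.argv[1]}.png',c['img'][:,:,::-1])
print(s['time_s'],np.round(s['tcp_pos'],4),np.round(s['ee_rot'],3).tolist(),np.round(s['wrist_force'],1))
p=s['tcp_pos']; print('TCP board X %.4f Y %.4f'%((p[0]-.4396-.054*p[1])*.9985,p[1]*.9985+.054*(p[0]-.4396)))
try: measure(c,s)
except Exception as e: print(e)
E
python3 look.py w2
```

```text
2.6 [ 0.5787 -0.2106  0.0706] [[-0.999, 0.055, 0.001], [0.055, 0.999, -0.0], [-0.001, -0.0, -1.0]] [ 0.  -1.5 -0. ]
TCP board X 0.1502 Y -0.2028
edge x=0.0548*y+0.4520 sd 0.0000 n 47
board yaw -0.0548
streak size [90.9 49.4] c [ 0.5034 -0.2045] yaw -0.128 rel -0.073 line dist 0.0346 far end [ 0.551  -0.2107] far corners [[0.5542, -0.1862], [0.5479, -0.2352]]
streak size [95.3 56.5] c [ 0.5111 -0.0565] yaw -0.265 rel -0.210 line dist 0.0347 far end [ 0.5574 -0.0691] far corners [[0.5648, -0.0419], [0.55, -0.0964]]
```

View pics/w2.png

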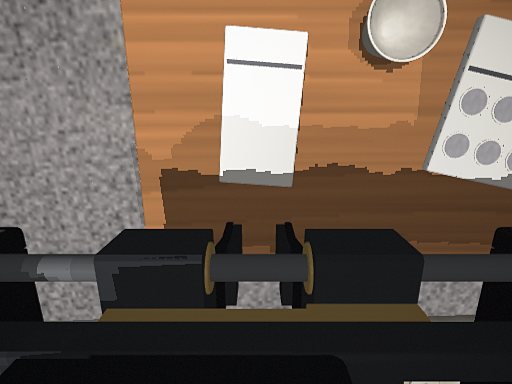

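The plate sits centred ahead of the closed-in fingers. I will push it straight along the board's -x, which is tool +x.

Call:
move_arm --series '[{"grip": 0.23, "xyz": [5, 0, 1.5], "angular": [0, 0, 0]}, {"grip": 0.23, "xyz": [12, 0, 1.5], "angular": [0, 0, 0]}, {"grip": 0.23, "xyz": [17, 0, 1.5], "angular": [0, 0, 0]}, {"grip": 0.23, "xyz": [22, 0, 1.5], "angular": [0, 0, 0]}, {"grip": 0.23, "xyz": [27, 0, 1.5], "angular": [0, 0, 0]}, {"grip": 0.23, "xyz": [31, 0, 1.5], "angular": [0, 0, 0]}, {"grip": 0.23, "xyz": [35, 0, 1.5], "angular": [0, 0, 0]}, {"grip": 0.23, "xyz": [39, 0, 1.5], "angular": [0, 0, 0]}, {"grip": 0.23, "xyz": [42, 0, 1.5], "angular": [0, 0, 0]}, {"grip": 0.23, "xyz": [44, 0, 1.5], "angular": [0, 0, 0]}]'

```text
time_s: 3.65
tcp_pos: [0.534, -0.2083, 0.0685]
ee_rot: [[-0.998, 0.055, -0.0], [0.055, 0.998, -0.0], [0.0, -0.0, -1.0]]
wrist_force: [-0.5, -1.3, 0.0]
gripper_width: 0.234
gripper_force: 0.0
```

```bash
python3 look.py w3
```

```text
3.65 [ 0.534  -0.2083  0.0685] [[-0.998, 0.055, -0.0], [0.055, 0.998, -0.0], [0.0, -0.0, -1.0]] [-0.5 -1.3  0. ]
TCP board X 0.1055 Y -0.2029
edge x=0.0537*y+0.4395 sd 0.0002 n 51
board yaw -0.0536
```

View pics/w3.png

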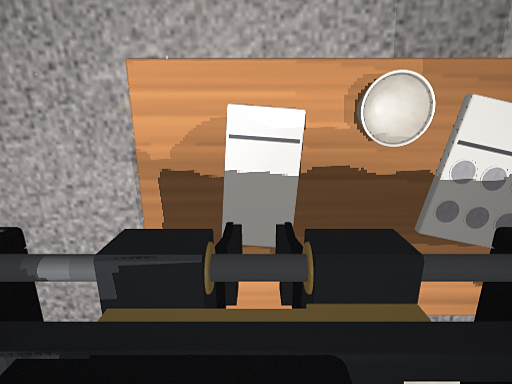

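The streak line is at (230,136)–(300,142), the near edge at row 59. I cast both, and detect the line automatically from here on.

```bash
cat > ln.py <<'E'
import sys
from h import *
def line(img,c,s,u0,u1,v0,v1):
    "dark line across a white plate in a window -> board X of line centre, angle to edge"
    g=cv2.cvtColor(img,cv2.COLOR_RGB2GRAY).astype(float); P=[]
    for u in range(u0,u1):
        col=g[v0:v1,u]; bg=np.median(col); w=np.clip(bg-col-25,0,None)
        i=w.argmax()
        if w[i]>10:
            j=np.arange(max(0,i-4),min(len(w),i+5)); P.append((u,v0+(w[j]*j).sum()/w[j].sum()))
    e=cast(c,P,.048,s)
    for _ in range(4):
        a,b=np.polyfit(e[:,1],e[:,0],1); q=e[:,0]-a*e[:,1]-b; e=e[abs(q)<max(.0007,1.5*q.std())]
    y=e[:,1].mean(); x=a*y+b
    print('LINE n',len(e),'X %.4f'%((x-.4396-.054*y)*.9985),'yaw rel %.3f'%(np.arctan(.054)-np.arctan(a)),'y %.4f sd %.4f'%(y,q.std()))
if __name__=='__main__':
    from station import r
    s=r.sense(); c=r.capture('wrist'); line(c['img'],c,s,*map(int,sys.argv[1:5]))
    if len(sys.argv)>5: cv2.imwrite(f'pics/{sys.argv[5]}.png',c['img'][:,:,::-1])
    p=s['tcp_pos']; print(s['time_s'],'TCP X %.4f Y %.4f z %.4f'%((p[0]-.4396-.054*p[1])*.9985,p[1]*.9985+.054*(p[0]-.4396),p[2]),np.round(s['wrist_force'],1))
E
python3 ln.py 236 294 118 160
```

```text
LINE n 58 X 0.0492 yaw rel -0.075 y -0.2008 sd 0.0001
3.7 TCP X 0.1052 Y -0.2029 z 0.0684 [-0.4 -0.8 -0.1]
```

The plate has not moved (line X 49 mm) though the TCP is already past its end, and there is no force. The tips may be above the plate, so I check from the other cameras.

Run:
```python
from station import r
import cv2,numpy as np
a=r.capture('side')['img'][130:240,210:330]; b=r.capture('scene')['img'][140:250,170:310]
f=lambda i:cv2.resize(i[:,:,::-1],(400,400*i.shape[0]//i.shape[1]),interpolation=cv2.INTER_CUBIC)
a,b=f(a),f(b); h=min(len(a),len(b)); cv2.imwrite('pics/chk.png',np.hstack([a[:h],b[:h]]))
```

```text
(no output)
```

View pics/chk.png

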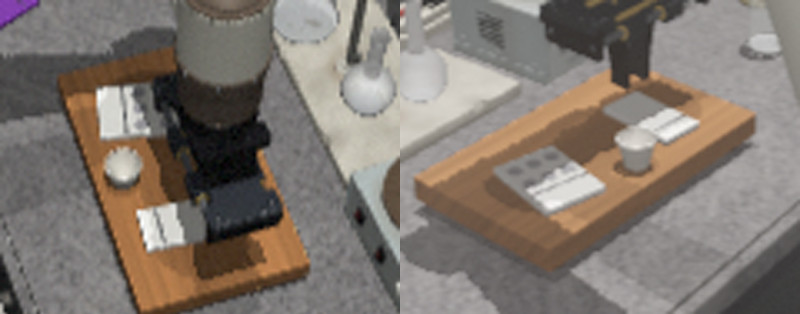

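Run:
```python
from h import *
c=dict(np.load('scene0.npz')); R=cv2.Rodrigues(c['rvec'])[0]; o=-R.T@np.ravel(c['tvec']); print('cam',o.round(2))
for px in [(613,82),(618,86),(630,85),(648,78)]:
    uv=[170+(px[0]-400)*.35,140+px[1]*.35]
    p0=cast(c,uv,.04)[0];p1=cast(c,uv,.06)[0]
    for y in(-.185,-.230):
        t=(y-p0[1])/(p1[1]-p0[1]); print(px,'y',y,'x %.4f z %.4f'%(p0[0]+t*(p1[0]-p0[0]),.04+.02*t))
P=lambda w:cv2.projectPoints(np.array([w],float),c['rvec'],c['tvec'],c['camera_matrix'],None)[0].ravel()
for n,w in [('farcornL',(.5561,-.1864,.048)),('farcornR',(.5498,-.2353,.048)),('tip',(.534,-.2083,.0435)),('tip60',(.534,-.2083,.06))]:
    u=P(w); print(n,((u[0]-170)/.35+400).round(0),((u[1]-140)/.35).round(0))
```

```text
cam [-0.23  0.74  0.76]
(613, 82) y -0.185 x 0.5366 z 0.0828
(613, 82) y -0.23 x 0.5738 z 0.0499
(618, 86) y -0.185 x 0.5300 z 0.0802
(618, 86) y -0.23 x 0.5668 z 0.0472
(630, 85) y -0.185 x 0.5138 z 0.0869
(630, 85) y -0.23 x 0.5499 z 0.0542
(648, 78) y -0.185 x 0.4901 z 0.1031
(648, 78) y -0.23 x 0.5249 z 0.0712
farcornL 600.0 104.0
farcornR 633.0 88.0
tip 629.0 106.0
tip60 629.0 93.0
```

In the scene view the fingertips hang about 25 mm higher than the stated geometry (tip ≈ TCP level), so they passed over the plate. I back off and lower in small steps, watching the force.

Call:
move_arm --series '[{"grip": 0.23, "xyz": [-20, 0, 0], "angular": [0, 0, 0]}, {"grip": 0.23, "xyz": [-44, 0, 0], "angular": [0, 0, 0]}, {"grip": 0.23, "xyz": [-44, 0, 0], "angular": [0, 0, 0]}, {"grip": 0.23, "xyz": [-44, 0, 3], "angular": [0, 0, 0]}, {"grip": 0.23, "xyz": [-44, 0, 6], "angular": [0, 0, 0]}, {"grip": 0.23, "xyz": [-44, 0, 8], "angular": [0, 0, 0]}, {"grip": 0.23, "xyz": [-44, 0, 10], "angular": [0, 0, 0]}, {"grip": 0.23, "xyz": [-44, 0, 10], "angular": [0, 0, 0]}]'

```text
time_s: 4.65
tcp_pos: [0.5777, -0.2107, 0.0582]
ee_rot: [[-0.998, 0.055, -0.001], [0.055, 0.998, 0.0], [0.001, 0.0, -1.0]]
wrist_force: [-0.7, 1.0, -0.8]
gripper_width: 0.23
gripper_force: 0.0
```

Call:
move_arm --series '[{"grip": 0.23, "xyz": [0, 0, 2], "angular": [0, 0, 0]}, {"grip": 0.23, "xyz": [0, 0, 4], "angular": [0, 0, 0]}, {"grip": 0.23, "xyz": [0, 0, 6], "angular": [0, 0, 0]}, {"grip": 0.23, "xyz": [0, 0, 6], "angular": [0, 0, 0]}]'

```text
time_s: 5.05
tcp_pos: [0.5779, -0.2107, 0.052]
ee_rot: [[-0.998, 0.055, -0.001], [0.055, 0.998, 0.0], [0.001, 0.0, -1.0]]
wrist_force: [-0.7, -0.0, -0.5]
gripper_width: 0.23
gripper_force: 0.0
```

Run:
```python
from station import r
import cv2,numpy as np
s=r.sense();print(np.round(s['tcp_pos'],4),np.round(s['wrist_force'],1))
a=r.capture('wrist')['img'][0:320,100:420]; b=r.capture('scene')['img'][150:210,220:300]
f=lambda i,w:cv2.resize(i[:,:,::-1],(w,w*i.shape[0]//i.shape[1]),interpolation=cv2.INTER_CUBIC)
a,b=f(a,350),f(b,450); h=max(len(a),len(b)); p=lambda i:np.pad(i,((0,h-len(i)),(0,0),(0,0)));cv2.imwrite('pics/chk2.png',np.hstack([p(a),p(b)]))
```

```text
[ 0.5779 -0.2107  0.052 ] [-0.7 -0.  -0.5]
```

View pics/chk2.png

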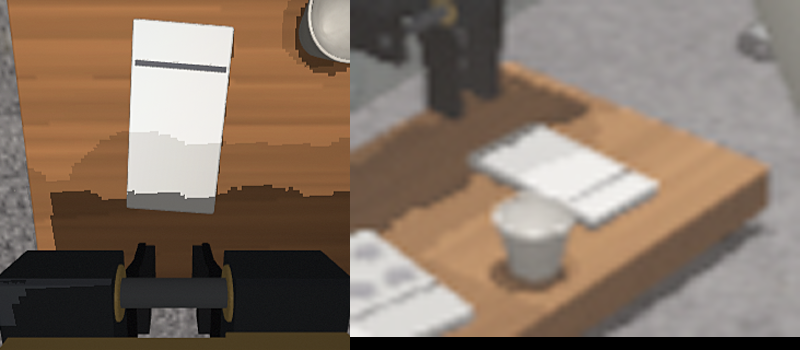

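The tips (447,115) and (487,98) in the right panel still look clear of the board. I estimate their height from that.

Run:
```python
from h import *
c=dict(np.load('scene0.npz'))
for px,ys in [((432,105),(-.187,-.192)),((447,116),(-.187,-.192)),((487,99),(-.22,-.225))]:
    uv=[220+(px[0]-350)*80/450,150+px[1]*80/450]
    p0=cast(c,uv,.04)[0];p1=cast(c,uv,.06)[0]
    for y in ys:
        t=(y-p0[1])/(p1[1]-p0[1]); print(px,y,'x %.4f z %.4f'%(p0[0]+t*(p1[0]-p0[0]),.04+.02*t))
```

```text
(432, 105) -0.187 x 0.5779 z 0.0682
(432, 105) -0.192 x 0.5823 z 0.0644
(447, 116) -0.187 x 0.5674 z 0.0648
(447, 116) -0.192 x 0.5717 z 0.0611
(487, 99) -0.22 x 0.5662 z 0.0609
(487, 99) -0.225 x 0.5703 z 0.0573
```

Call:
move_arm --series '[{"grip": 0.23, "xyz": [0, 0, 1], "angular": [0, 0, 0]}, {"grip": 0.23, "xyz": [0, 0, 2], "angular": [0, 0, 0]}, {"grip": 0.23, "xyz": [0, 0, 2], "angular": [0, 0, 0]}]'

```text
time_s: 5.45
tcp_pos: [0.5781, -0.2107, 0.0503]
ee_rot: [[-0.998, 0.055, -0.0], [0.055, 0.998, 0.0], [0.0, 0.0, -1.0]]
wrist_force: [0.1, 0.5, -0.2]
gripper_width: 0.23
gripper_force: 0.0
```

Call:
move_arm --series '[{"grip": 0.23, "xyz": [0, 0, 2], "angular": [0, 0, 0]}, {"grip": 0.23, "xyz": [0, 0, 4], "angular": [0, 0, 0]}, {"grip": 0.23, "xyz": [0, 0, 6], "angular": [0, 0, 0]}, {"grip": 0.23, "xyz": [0, 0, 6], "angular": [0, 0, 0]}]'

```text
time_s: 5.85
tcp_pos: [0.5779, -0.2107, 0.044]
ee_rot: [[-0.998, 0.055, -0.001], [0.055, 0.998, 0.0], [0.001, 0.0, -1.0]]
wrist_force: [-0.1, -0.4, -0.6]
gripper_width: 0.231
gripper_force: 0.0
```

Call:
move_arm --series '[{"grip": 0.23, "xyz": [0, 0, 1.5], "angular": [0, 0, 0]}, {"grip": 0.23, "xyz": [0, 0, 3], "angular": [0, 0, 0]}, {"grip": 0.23, "xyz": [0, 0, 3], "angular": [0, 0, 0]}]'

```text
time_s: 6.15
tcp_pos: [0.578, -0.2107, 0.0412]
ee_rot: [[-0.998, 0.055, -0.001], [0.055, 0.998, 0.0], [0.001, 0.0, -1.0]]
wrist_force: [-0.0, 0.6, 0.1]
gripper_width: 0.23
gripper_force: 0.0
```

Run:
```python
from station import r
import cv2,numpy as np
s=r.sense();print(np.round(s['tcp_pos'],4),np.round(s['wrist_force'],1))
a=r.capture('wrist')['img'][150:330,150:370]; b=r.capture('scene')['img'][145:205,205:275]
f=lambda i,w:cv2.resize(i[:,:,::-1],(w,w*i.shape[0]//i.shape[1]),interpolation=cv2.INTER_CUBIC)
a,b=f(a,300),f(b,490); h=max(len(a),len(b)); p=lambda i:np.pad(i,((0,h-len(i)),(0,0),(0,0)));cv2.imwrite('pics/chk3.png',np.hstack([p(a),p(b)]))
```

```text
[ 0.578  -0.2107  0.0412] [-0.   0.6  0.1]
```

View pics/chk3.png

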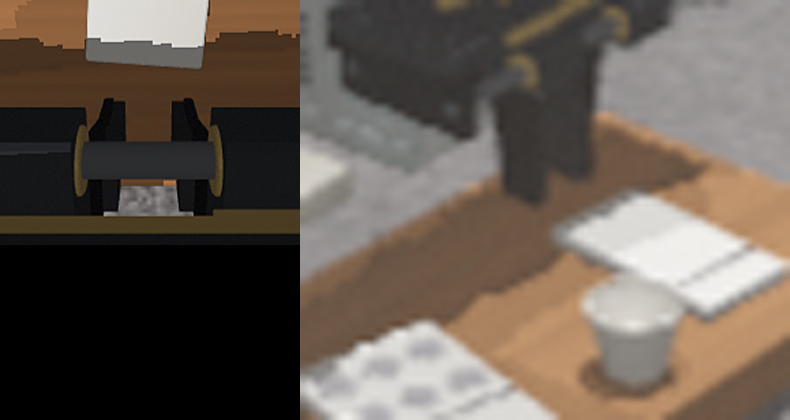

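The tips are now at about z = 50 mm (near tip at (543,203) in the right panel), with 6–8 mm still to go. I continue by touch.

Call:
move_arm --series '[{"grip": 0.23, "xyz": [0, 0, 1.5], "angular": [0, 0, 0]}, {"grip": 0.23, "xyz": [0, 0, 3], "angular": [0, 0, 0]}, {"grip": 0.23, "xyz": [0, 0, 4.5], "angular": [0, 0, 0]}, {"grip": 0.23, "xyz": [0, 0, 5.5], "angular": [0, 0, 0]}, {"grip": 0.23, "xyz": [0, 0, 5.5], "angular": [0, 0, 0]}]'

```text
time_s: 6.75
tcp_pos: [0.578, -0.2107, 0.0357]
ee_rot: [[-0.998, 0.055, -0.0], [0.055, 0.998, 0.0], [0.0, 0.0, -1.0]]
wrist_force: [0.2, 0.5, 0.5]
gripper_width: 0.231
gripper_force: 0.0
```

Call:
move_arm --series '[{"grip": 0.23, "xyz": [0, 0, 1], "angular": [0, 0, 0]}, {"grip": 0.23, "xyz": [0, 0, 1], "angular": [0, 0, 0]}]'

```text
time_s: 6.95
tcp_pos: [0.5782, -0.2107, 0.0348]
ee_rot: [[-0.998, 0.055, -0.0], [0.055, 0.998, 0.0], [0.0, 0.0, -1.0]]
wrist_force: [-0.1, 0.7, 0.3]
gripper_width: 0.232
gripper_force: 0.0
```

Call:
move_arm --series '[{"grip": 0.23, "xyz": [0, 0, 1], "angular": [0, 0, 0]}, {"grip": 0.23, "xyz": [0, 0, 1], "angular": [0, 0, 0]}]'

```text
time_s: 7.15
tcp_pos: [0.5781, -0.2108, 0.0338]
ee_rot: [[-0.998, 0.055, -0.0], [0.055, 0.998, 0.0], [0.0, 0.0, -1.0]]
wrist_force: [-0.6, 0.5, 0.4]
gripper_width: 0.233
gripper_force: 0.0
```

Call:
move_arm --series '[{"grip": 0.23, "xyz": [5, 0, 0], "angular": [0, 0, 0]}, {"grip": 0.23, "xyz": [9, 0, 0], "angular": [0, 0, 0]}, {"grip": 0.23, "xyz": [12, 0, 0], "angular": [0, 0, 0]}, {"grip": 0.23, "xyz": [15, 0, 0], "angular": [0, 0, 0]}, {"grip": 0.23, "xyz": [18, 0, 0], "angular": [0, 0, 0]}, {"grip": 0.23, "xyz": [21, 0, 0], "angular": [0, 0, 0]}, {"grip": 0.23, "xyz": [24, 0, 0], "angular": [0, 0, 0]}]'

```text
time_s: 7.85
tcp_pos: [0.5542, -0.2094, 0.034]
ee_rot: [[-0.998, 0.055, 0.0], [0.055, 0.998, -0.0], [-0.0, -0.0, -1.0]]
wrist_force: [0.4, -1.1, -0.1]
gripper_width: 0.231
gripper_force: 0.3
```

```bash
cat > fl.py <<'E'
# find dark line below edge on white plate automatically: track the plate by column centre
import sys
from h import *
from station import r
def run(u0,u1):
    s=r.sense(); c=r.capture('wrist'); g=cv2.cvtColor(c['img'],cv2.COLOR_RGB2HSV)
    p=s['tcp_pos']; print(s['time_s'],'TCP X %.4f Y %.4f z %.4f'%((p[0]-.4396-.054*p[1])*.9985,p[1]*.9985+.054*(p[0]-.4396),p[2]),np.round(s['wrist_force'],1))
    P=[]
    for u in range(u0,u1):
        w=(g[:222,u,1]<40)&(g[:222,u,2]>185); v=np.where(w)[0]
        for a,b in zip(v[:-1],v[1:]):
            if 3<=b-a<=10: P.append((u,(a+b)/2)); break
    e=cast(c,P,.048,s)
    for _ in range(4):
        a,b=np.polyfit(e[:,1],e[:,0],1); q=e[:,0]-a*e[:,1]-b; e=e[abs(q)<max(.0007,1.5*q.std())]
    y=e[:,1].mean(); x=a*y+b
    print('LINE n',len(e),'X %.4f'%((x-.4396-.054*y)*.9985),'yaw rel %.3f'%(np.arctan(.054)-np.arctan(a)),'y %.4f sd %.4f'%(y,q.std()), 'px',np.mean(P,0).round(0))
    return c
if __name__=='__main__': run(int(sys.argv[1]),int(sys.argv[2]))
E
python3 fl.py 236 290
```

```text
7.85 TCP X 0.1257 Y -0.2029 z 0.0340 [ 0.4 -1.1 -0.1]
LINE n 54 X 0.0383 yaw rel -0.014 y -0.2021 sd 0.0001 px [262.  82.]
```

The plate is now being pushed and has squared itself (yaw −0.014, line at 38 mm). I carry on.

Call:
move_arm --series '[{"grip": 0.23, "xyz": [4, 0, 0], "angular": [0, 0, 0]}, {"grip": 0.23, "xyz": [8, 0, 0], "angular": [0, 0, 0]}, {"grip": 0.23, "xyz": [12, 0, 0], "angular": [0, 0, 0]}, {"grip": 0.23, "xyz": [16, 0, 0], "angular": [0, 0, 0]}, {"grip": 0.23, "xyz": [20, 0, 0], "angular": [0, 0, 0]}, {"grip": 0.23, "xyz": [24, 0, 0], "angular": [0, 0, 0]}, {"grip": 0.23, "xyz": [28, 0, 0], "angular": [0, 0, 0]}, {"grip": 0.23, "xyz": [31, 0, 0], "angular": [0, 0, 0]}, {"grip": 0.23, "xyz": [34, 0, 0], "angular": [0, 0, 0]}, {"grip": 0.23, "xyz": [34, 0, 0], "angular": [0, 0, 0]}]'

```text
time_s: 8.9
tcp_pos: [0.5196, -0.2075, 0.0339]
ee_rot: [[-0.998, 0.055, -0.001], [0.055, 0.998, 0.0], [0.001, 0.0, -1.0]]
wrist_force: [-0.1, -0.2, -0.1]
gripper_width: 0.232
gripper_force: 0.0
```

```bash
python3 fl.py 236 290
```

```text
8.9 TCP X 0.0910 Y -0.2029 z 0.0339 [-0.1 -0.2 -0.1]
LINE n 54 X 0.0038 yaw rel -0.001 y -0.2002 sd 0.0000 px [262.  82.]
```

Call:
move_arm --series '[{"grip": 0.23, "xyz": [1.5, 0, 0], "angular": [0, 0, 0]}, {"grip": 0.23, "xyz": [3, 0, 0], "angular": [0, 0, 0]}, {"grip": 0.23, "xyz": [3.8, 0, 0], "angular": [0, 0, 0]}, {"grip": 0.23, "xyz": [3.8, 0, 0], "angular": [0, 0, 0]}]'

```text
time_s: 9.35
tcp_pos: [0.5162, -0.2073, 0.0339]
ee_rot: [[-0.998, 0.055, -0.001], [0.055, 0.998, 0.0], [0.001, 0.0, -1.0]]
wrist_force: [-0.5, 0.4, 0.4]
gripper_width: 0.231
gripper_force: 0.0
```

```bash
python3 fl.py 236 290
```

```text
9.35 TCP X 0.0876 Y -0.2029 z 0.0339 [-0.5  0.4  0.4]
LINE n 54 X 0.0004 yaw rel -0.001 y -0.2000 sd 0.0000 px [262.  82.]
```

Call:
move_arm --series '[{"grip": 0.23, "xyz": [-15, 0, 0], "angular": [0, 0, 0]}, {"grip": 0.23, "xyz": [-40, 0, -20], "angular": [0, 0, 0]}, {"grip": 0.23, "xyz": [-64, 0, -50], "angular": [0, 0, 0]}, {"grip": 0.23, "xyz": [-64, 50, -50], "angular": [0, 0, 0]}, {"grip": 0.23, "xyz": [-64, 100, -50], "angular": [0, 0, 0]}, {"grip": 0.23, "xyz": [-64, 152, -50], "angular": [0, 0, 0]}, {"grip": 0.23, "xyz": [-64, 152, -50], "angular": [0, 0, 0]}, {"grip": 0.23, "xyz": [-64, 152, -30], "angular": [0, 0, 0]}, {"grip": 0.23, "xyz": [-64, 152, -10], "angular": [0, 0, 0]}, {"grip": 0.23, "xyz": [-64, 152, -3], "angular": [0, 0, 0]}]'

```text
time_s: 10.4
tcp_pos: [0.5871, -0.0595, 0.0349]
ee_rot: [[-0.998, 0.056, -0.004], [0.056, 0.998, -0.0], [0.004, -0.001, -1.0]]
wrist_force: [-0.0, -0.4, -1.0]
gripper_width: 0.228
gripper_force: 0.0
```

Call:
move_arm --series '[{"grip": 0.23, "xyz": [0, 0, 2], "angular": [0, 0, 0]}, {"grip": 0.23, "xyz": [0, 0, 3], "angular": [0, 0, 0]}, {"grip": 0.23, "xyz": [0, 0, 3], "angular": [0, 0, 0]}]'

```text
time_s: 10.7
tcp_pos: [0.5893, -0.0594, 0.0347]
ee_rot: [[-0.998, 0.055, 0.001], [0.055, 0.998, 0.0], [-0.001, 0.0, -1.0]]
wrist_force: [0.5, 1.2, 0.0]
gripper_width: 0.235
gripper_force: 0.0
```

```bash
python3 fl.py 236 285
```

```text
10.7 TCP X 0.1527 Y -0.0512 z 0.0347 [0.5 1.2 0. ]
LINE n 49 X 0.0565 yaw rel -0.215 y -0.0528 sd 0.0001 px [260.  63.]
```

Call:
move_arm --series '[{"grip": 0.23, "xyz": [5, 0, 0.7], "angular": [0, 0, 0]}, {"grip": 0.23, "xyz": [9, 0, 0.7], "angular": [0, 0, 0]}, {"grip": 0.23, "xyz": [12, 0, 0.7], "angular": [0, 0, 0]}, {"grip": 0.23, "xyz": [15, 0, 0.7], "angular": [0, 0, 0]}, {"grip": 0.23, "xyz": [18, 0, 0.7], "angular": [0, 0, 0]}, {"grip": 0.23, "xyz": [21, 0, 0.7], "angular": [0, 0, 0]}, {"grip": 0.23, "xyz": [24, 0, 0.7], "angular": [0, 0, 0]}, {"grip": 0.23, "xyz": [27, 0, 0.7], "angular": [0, 0, 0]}, {"grip": 0.23, "xyz": [30, 0, 0.7], "angular": [0, 0, 0]}, {"grip": 0.23, "xyz": [30, 0, 0.7], "angular": [0, 0, 0]}]'

```text
time_s: 11.75
tcp_pos: [0.5583, -0.0575, 0.0333]
ee_rot: [[-0.998, 0.055, -0.001], [0.055, 0.998, 0.0], [0.001, -0.0, -1.0]]
wrist_force: [0.3, 1.1, -0.4]
gripper_width: 0.229
gripper_force: 0.1
```

```bash
python3 fl.py 236 285
```

```text
11.75 TCP X 0.1216 Y -0.0510 z 0.0333 [ 0.3  1.1 -0.4]
LINE n 49 X 0.0413 yaw rel -0.146 y -0.0518 sd 0.0001 px [260.  97.]
```

Call:
move_arm --series '[{"grip": 0.23, "xyz": [4, 0, 0], "angular": [0, 0, 0]}, {"grip": 0.23, "xyz": [7, 0, 0], "angular": [0, 0, 0]}, {"grip": 0.23, "xyz": [10, 0, 0], "angular": [0, 0, 0]}, {"grip": 0.23, "xyz": [13, 0, 0], "angular": [0, 0, 0]}, {"grip": 0.23, "xyz": [16, 0, 0], "angular": [0, 0, 0]}, {"grip": 0.23, "xyz": [19, 0, 0], "angular": [0, 0, 0]}, {"grip": 0.23, "xyz": [22, 0, 0], "angular": [0, 0, 0]}, {"grip": 0.23, "xyz": [25, 0, 0], "angular": [0, 0, 0]}, {"grip": 0.23, "xyz": [28, 0, 0], "angular": [0, 0, 0]}, {"grip": 0.23, "xyz": [28, 0, 0], "angular": [0, 0, 0]}]'

```text
time_s: 12.8
tcp_pos: [0.5303, -0.0559, 0.0333]
ee_rot: [[-0.998, 0.055, -0.001], [0.055, 0.998, -0.0], [0.001, -0.0, -1.0]]
wrist_force: [0.2, 0.6, 0.8]
gripper_width: 0.23
gripper_force: 0.0
```

```bash
python3 fl.py 236 285
```

```text
12.8 TCP X 0.0935 Y -0.0510 z 0.0333 [0.2 0.6 0.8]
LINE n 49 X 0.0162 yaw rel -0.002 y -0.0504 sd 0.0000 px [260. 103.]
```

Call:
move_arm --series '[{"grip": 0.23, "xyz": [3, 0, 0], "angular": [0, 0, 0]}, {"grip": 0.23, "xyz": [6, 0, 0], "angular": [0, 0, 0]}, {"grip": 0.23, "xyz": [9, 0, 0], "angular": [0, 0, 0]}, {"grip": 0.23, "xyz": [12, 0, 0], "angular": [0, 0, 0]}, {"grip": 0.23, "xyz": [14, 0, 0], "angular": [0, 0, 0]}, {"grip": 0.23, "xyz": [16, 0, 0], "angular": [0, 0, 0]}, {"grip": 0.23, "xyz": [16, 0, 0], "angular": [0, 0, 0]}]'

```text
time_s: 13.55
tcp_pos: [0.5144, -0.0551, 0.0332]
ee_rot: [[-0.998, 0.055, -0.001], [0.055, 0.998, -0.0], [0.001, -0.0, -1.0]]
wrist_force: [-0.1, 0.1, -0.8]
gripper_width: 0.232
gripper_force: 0.0
```

```bash
python3 fl.py 236 285
```

```text
13.55 TCP X 0.0777 Y -0.0509 z 0.0332 [-0.1  0.1 -0.8]
LINE n 49 X 0.0006 yaw rel -0.001 y -0.0495 sd 0.0000 px [260. 104.]
```

Both lines are at the edge. I retreat, rise and check from above.

Call:
move_arm --series '[{"grip": 0.23, "xyz": [-15, 0, 0], "angular": [0, 0, 0]}, {"grip": 0.23, "xyz": [-30, 0, -20], "angular": [0, 0, 0]}, {"grip": 0.23, "xyz": [-50, 0, -60], "angular": [0, 0, 0]}, {"grip": 0.23, "xyz": [-50, -30, -100], "angular": [0, 0, 0]}, {"grip": 0.23, "xyz": [-50, -60, -140], "angular": [0, 0, 0]}, {"grip": 0.23, "xyz": [-50, -80, -180], "angular": [0, 0, 0]}, {"grip": 0.23, "xyz": [-50, -80, -200], "angular": [0, 0, 0]}, {"grip": 0.23, "xyz": [-50, -80, -200], "angular": [0, 0, 0]}, {"grip": 0.23, "xyz": [-50, -80, -200], "angular": [0, 0, 0]}, {"grip": 0.23, "xyz": [-50, -80, -200], "angular": [0, 0, 0]}]'

```text
time_s: 14.6
tcp_pos: [0.5594, -0.1372, 0.2313]
ee_rot: [[-0.998, 0.055, -0.004], [0.055, 0.998, 0.0], [0.004, 0.0, -1.0]]
wrist_force: [-0.1, -0.2, 0.5]
gripper_width: 0.228
gripper_force: 0.0
```

```bash
python3 look.py fin
python3 - <<'E'
from station import r
from fl import *
for t in((-.0495,'spot'),(-.2,'streak')): 
    s=r.sense(); c=r.capture('wrist')
    H=c['hand_eye']; R=np.array(s['ee_rot']); w=np.array([.4396+.054*t[0],t[0],.048])
    q=H[:3,:3].T@(R.T@(w-s['tcp_pos'])-H[:3,3]); u=int(c['camera_matrix'][0,2]+c['camera_matrix'][0,0]*q[0]/q[2]); print(t[1],u); run(u-12,u+13)
E
```

```text
14.6 [ 0.5594 -0.1372  0.2313] [[-0.998, 0.055, -0.004], [0.055, 0.998, 0.0], [0.004, 0.0, -1.0]] [-0.1 -0.2  0.5]
TCP board X 0.1270 Y -0.1305
edge x=0.0501*y+0.4671 sd 0.0344 n 51
board yaw -0.0500
spot size [104.4  77. ] c [ 0.4527 -0.1917] yaw -0.055 rel -0.005 line dist -0.0228 far end [ 0.5006 -0.1943] far corners [[0.5027, -0.1559], [0.4985, -0.2328]]
spot size [99.  75.8] c [ 0.4523 -0.0602] yaw -0.055 rel -0.005 line dist -0.0297 far end [ 0.5002 -0.0628] far corners [[0.5023, -0.025], [0.4981, -0.1007]]
spot 330
14.7 TCP X 0.1272 Y -0.1305 z 0.2315 [ 1.5  0.4 -0.2]
LINE n 25 X 0.0003 yaw rel -0.011 y -0.0503 sd 0.0001 px [330.  62.]
streak 195
14.8 TCP X 0.1276 Y -0.1306 z 0.2320 [0.4 0.3 0.1]
LINE n 25 X 0.0006 yaw rel -0.001 y -0.2006 sd 0.0000 px [195.  62.]
```

View pics/fin.png

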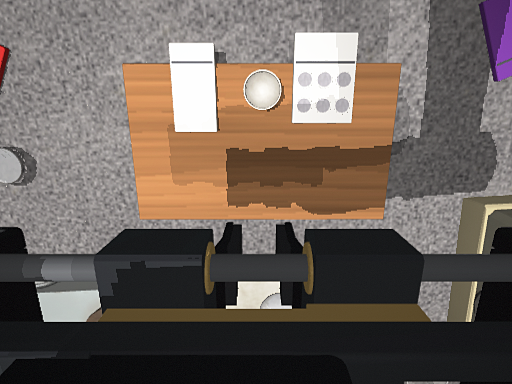

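Both lines (row 62) lie over the board's near edge (rows 63–64). The plates are square to it, the crucible at (262,90) is untouched, and the robot is clear of everything. I hand the job in.

```bash
python3 -c "
from station import r
print(r.finish_job())"
```

```text
the job is handed in; nothing more can be done
None
```

I slid both plates to the edge and handed the job in at about 15 s; by my last measurement each line is within 1 mm of the board's edge and each plate within about 0.01 rad of square, but the hand-in returned no verdict.

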